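# Crank a soap bar home in the soap mill

### The arm

A 6-joint arm with a two-finger parallel gripper is mounted at the origin on a cart in front of the work surface, level with it; the furniture and walls round the work are solid. World frame = base frame: x ahead of the robot, y to its left, z up, the work surface at z = 0. Lengths are in m, angles in rad, forces in N, time in s.
With the tool pointing down it reaches from about 0.425 to 0.95 m from the base axis. Payload 3.5 kg.
Tool frame: the origin (TCP) lies between the finger pads; the fingertips stand 14 mm ahead of it and the grasp point (between the pads) lies 5 mm behind it (ctrl.tip_extent is the distance from the TCP to the fingertips, in m); x points along the fingers, z is the direction in which the jaws open and shut, and the axes are right-handed (so a half turn about x gives the same grasp; the last joint's range is limited). The gripper opens to 85 mm and grips with 20 to 120 N. Pads are 22 mm wide; open, the fingers measure 114 mm over their backs; the gripper's body (76 mm by 85 mm) begins 54 mm behind the grasp point. The pads swing forward as they close: fully open they stand 13 mm farther back than shut.
Start: joints at [-0.15, 0.286, 1.577, -0, 1.279, -0.15], TCP at [0.675, 0, 0.245] pointing down, gripper open.
Joint ranges: [-2.77, 2.77], [-0.9, 2.22], [0.21, 2.48], [-1.53, 4.67], [0.24, 2.81], [-2.84, 2.84]. Speed limits (rad/s): [2.79, 2.79, 3.14, 3.14, 3.14, 3.14].

### API

Orientations are given as a unit quaternion [x, y, z, w].
In Python, from plant import ctrl gives the robot as it stands.
- The arm moves only by the tool move_arm, never from a script. Its argument "commands" is one flat list of numbers, 4 for each row, row after row: the shift along the tool's x, y, z in units of 25 mm (1.0 is 25 mm), then the turn about the tool's x in units of 5 degrees (1.0 is 5 degrees). A call has 1 to 20 rows; each row shifts and turns the commanded pose from where the row before left it, along the tool's axes as they then stand; what a row does not reach is not made up. A row lasts 1/8 s, in which the tool goes at most 62.5 mm and 10.7 degrees, less where a joint would pass 70% of its speed; a pose out of reach is approached as far as the arm can. A call is refused whole if a number of a shift passes 1 or a number of a turn 1, either way. A call with a gripper value outside its range is refused whole. "jaw" is the finger opening in mm, from 0 to 85.4, set as the call begins (left out, the last holds). The fingers move at their own pace and stop on an object; "force" is the grip in N (left out, the last holds). Time passes only in rows, so rows that do not move let the fingers close. It gives the time, the measured TCP pose, the force and the opening at its end, in the units of the state.
- ctrl.get_state(): the state, without advancing time (a new reading comes with each control period).
- ctrl.read_camera(name): name is "scene" or "side" or "wrist"; returns the picture (400x640x3 uint8, red, green, blue); there is no depth.
- ctrl.get_calibration(name): a dict with "camera_matrix" (3x3 intrinsics, pixels), "camera_from_world" (4x4, takes a point from world to camera coordinates); the wrist camera has in their place "mount" (4x4, takes a point from camera to tool coordinates, whose origin is the TCP and whose axes are the tool frame's). Camera axes: x right, y down, z forward; pixel columns grow to the right and rows downward; lengths in m; the calibration is good to about 2 mm. A picture is of the moment at which its call begins: read the wrist's pose just before it. get_calibration takes no time and is no camera call.
- ctrl.sign_off(): hands the job in, once; it reports no verdict.
The state is a dict: "time": time; "qpos": joint angles; "dq": joint speeds; "joint_efforts": joint torques, N m; "eef_pos": TCP position; "tcp_rot": TCP orientation; "contact_force": force on the tool from outside, world axes, zero at the start; "wrist_torque": the same for the moment, N m; "opening": opening from 0.0 (shut) to 1.0 (fully open).
Only numpy, scipy, OpenCV 4.12 (cv2) and the standard library are available. Lean on these libraries where they do the work, as an engineer would, in place of code of your own. Each camera call takes 0.05 s, during which the arm holds its last target.

### The job

Load the hand-cranked soap mill: lay the loose soap bar lengthwise in its open trough, let go, then turn the crank clockwise (seen from above) steadily, without letting it jerk past the heavy spot in each turn, until the bar comes up firm against the spring plate hidden under the hood. Stop there with the bar snugly held, do not force the plate, and let go; leave the cup, the thread spool and the glass jar where they are.

Things in the scene. Friction and masses are not known exactly. Their poses are not given: they have to be found in the camera images.
- mill: the soap mill, fixed: a white bed 84 mm wide (x) on a 110 x 300 mm foot plate, gearbox and crank at one end (-y), hood at the other (+y). Origin on the table under the middle of the open trough; y along the trough, z up. Crank axis vertical at x = 0, y = -120 mm. Gearbox x -46 to 46, y -164 to -76 mm, top at 79 mm.
- mill_bed (a point): middle of the open trough's floor, 30 mm above the table; the bar is laid here, its middle within 10 mm of this point. Axes as the mill's. Guide rails 51 mm apart, 8 mm above the floor, stand at y = -78 to -26 mm and from 24 mm on into the hood; the gap between is for fingers. Behind the bar is a 24 mm high pusher plate with its face at y = -50 mm + 5.8 mm per rad of crank.
- hood_mouth (a point): middle of the hood's opening at floor height, 46 mm along y from mill_bed. The hood runs on 74 mm to y = 120 mm, its top 69 mm above the table; inside it is 63 mm wide and 33 mm high, open only towards the trough
- knob_grip (a point): middle of the crank's upright wooden knob, a cylinder 22 mm in diameter and 36 mm high (92 to 128 mm above the table) that spins freely on its pin, 55 mm from the crank axis; the hand can hold it from above, without turning, as it goes round; 1 to 2 rad/s is a steady pace, 5 rad/s is a jerk
- crank (a joint): crank angle (rad, over all turns), clockwise from above. At 0 the knob is on the mill's -x side of the axis, at pi/2 on its +y side. Turning takes 0.3 to 0.4 N m; a cam adds up to 0.4 N m in the last 0.65 rad before 2.62 and 8.90 and pushes onward for 0.65 rad after. Bar meets plate somewhere from 10.2 to 12.6; then resistance grows about 0.4 N m per rad. Stays where left, except on the cam.
- plate (a joint): travel (m) of the spring plate hidden under the hood as the bar pushes it to the hood's end, 15 N per mm, so it shows the load: 0 untouched, 0.001 to 0.0035 bar snugly held, beyond 0.005 overloaded. The untouched plate's face stands anywhere from 84 to 94 mm along y from the mill's origin. A thin steel pin on the plate sticks out of the hood's end wall and moves with it.
- soap_bar: loose yellow laundry soap bar 47 x 73 x 24 mm with rounded edges, 95 g, lying flat left of the mill; origin in the middle of its underside, y along its 73 mm length, z up
- cup: small open measuring cup, 57 mm in diameter, 54 mm high, in front of the mill; origin under its middle; leave alone
- spool: standing wooden thread spool, 27 mm in diameter, 36 mm high, in front of the mill on the right; origin under its middle; leave alone
- glass_jar: glass jar with a grey lid, 62 mm in diameter, 90 mm high, behind and left of the mill; origin under its middle; leave alone
Mind the look-alikes: they are no part of the job. There is more than one size of the soap_bar; the one meant has the size given above.

How it is judged:
By the outcome, as a careful person would: the job done as asked, in the order asked, and still so for the second after the job is handed in, with the robot touching nothing.
It also fails if it takes over 72 s, if anything falls off the work surface, if the arm or the gripper's body presses on something with over 40 N, if the wrist force passes 120 N, or if a joint passes its speed limit or range.

## Working session

There is one attempt and no reset: what is moved stays moved. The work goes in short steps, Python scripts to look and compute and a tool call to move; the robot and the scene stay as the last step left them, time stands still between calls to the robot, and variables do not carry over. Pictures are saved under pics/ and viewed, and the job is handed in when it is done.

Besides the shell and the picture viewer there is one more tool, called after "Emit:" in YAML: its name, and indented under it one key for each argument. move_arm: Moves the arm, as the interface text tells. Its arguments: {"type":"object","properties":{"commands":{"type":"array"},"jaw":{"type":"number"},"force":{"type":"number"}},"required":["commands"]}

```bash
ls; mkdir -p pics
python3 - <<'E'
from plant import ctrl
import cv2,numpy as np
np.set_printoptions(precision=4,suppress=True)
for n in ["scene","side","wrist"]:
    im=ctrl.read_camera(n); cv2.imwrite(f"pics/a_{n}.png",im[:,:,::-1])
    c=ctrl.get_calibration(n)
    for k in c: print(n,k,np.array(c[k]))
s=ctrl.get_state(); print(s); print(ctrl.tip_extent)
E
```

```text
pics
scene camera_matrix [[368.791    0.     318.3508]
 [  0.     368.791  199.1434]
 [  0.       0.       1.    ]]
scene camera_from_world [[-0.8933 -0.4495  0.001   0.5033]
 [-0.2428  0.4805 -0.8427  0.1788]
 [ 0.3783 -0.753  -0.5384  0.8582]
 [ 0.      0.      0.      1.    ]]
side camera_matrix [[471.5936   0.     314.676 ]
 [  0.     471.5936 199.4961]
 [  0.       0.       1.    ]]
side camera_from_world [[-0.9734 -0.2289  0.0044  0.5361]
 [-0.1073  0.4392 -0.8919  0.1409]
 [ 0.2022 -0.8687 -0.4521  1.4308]
 [ 0.      0.      0.      1.    ]]
wrist camera_matrix [[290.9681   0.     316.189 ]
 [  0.     290.9681 198.1968]
 [  0.       0.       1.    ]]
wrist mount [[ 0.0008 -0.306   0.952  -0.128 ]
 [-0.0008 -0.952  -0.306   0.079 ]
 [ 1.     -0.0005 -0.001   0.0004]
 [ 0.      0.      0.      1.    ]]
{'time': 0.15, 'qpos': array([-0.15  ,  0.287 ,  1.5779, -0.    ,  1.2786, -0.15  ]), 'dq': array([-0.0002, -0.0013, -0.0046, -0.0018, -0.0013,  0.0004]), 'joint_efforts': array([  0.0008, -40.6603, -29.314 ,  -0.0001,   0.004 ,  -0.    ]), 'eef_pos': array([0.6745, 0.0001, 0.2442]), 'tcp_rot': array([0.0001, 0.7078, 0.0001, 0.7065]), 'contact_force': array([-0.5564, -0.0719,  0.1717]), 'wrist_torque': array([0.0546, 0.035 , 0.0264]), 'opening': 1.0021476246243368}
0.014
```

View pics/a_scene.png

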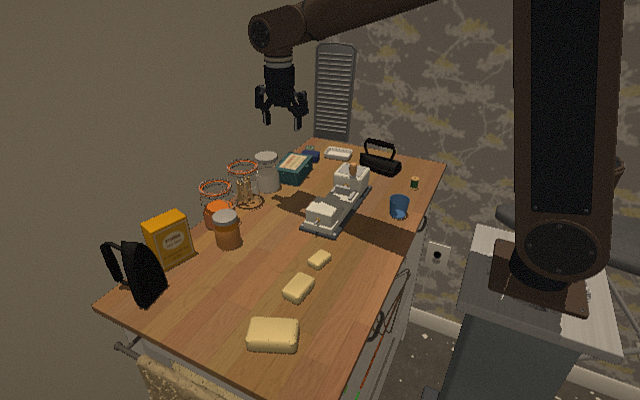

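View pics/a_side.png

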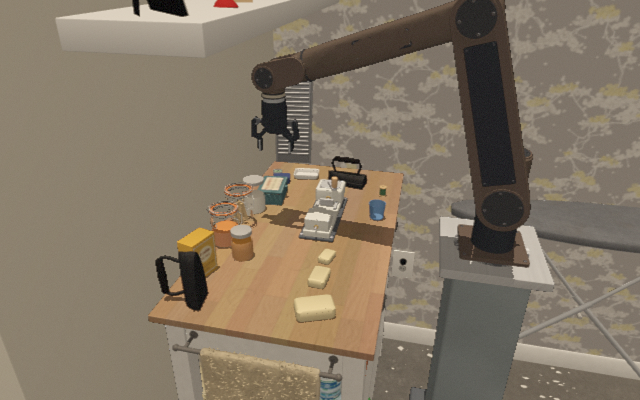

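View pics/a_wrist.png

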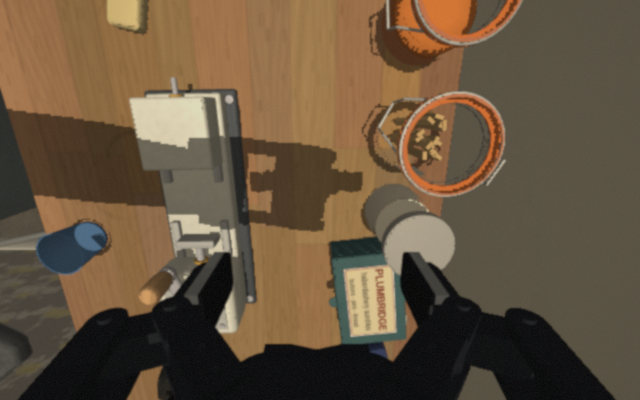

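```bash
cat > h.py <<'E'
from plant import ctrl
import cv2,numpy as np
from scipy.spatial.transform import Rotation as R
np.set_printoptions(precision=4,suppress=True)
def cam(n,s=None):
    c=ctrl.get_calibration(n); K=np.array(c["camera_matrix"])
    if n=="wrist":
        s=s or ctrl.get_state(); T=np.eye(4);T[:3,:3]=R.from_quat(s["tcp_rot"]).as_matrix();T[:3,3]=s["eef_pos"]
        return K,np.linalg.inv(T@np.array(c["mount"]))
    return K,np.array(c["camera_from_world"])
def p2w(n,uv,z,s=None):
    K,E=cam(n,s); o=-E[:3,:3].T@E[:3,3]; out=[]
    for u in np.atleast_2d(uv):
        d=E[:3,:3].T@np.linalg.solve(K,[u[0],u[1],1]); out.append(o+d*(z-o[2])/d[2])
    return np.array(out)
def w2p(n,P,s=None):
    K,E=cam(n,s); q=(np.atleast_2d(P)@E[:3,:3].T+E[:3,3])@K.T
    return q[:,:2]/q[:,2:]
E
python3 - <<'E'
from h import *
im=cv2.imread("pics/a_scene.png"); c=im[230:370,220:360]; cv2.imwrite("pics/b1.png",cv2.resize(c,None,fx=4,fy=4,interpolation=2))
im=cv2.imread("pics/a_wrist.png"); c=im[60:350,110:280]; cv2.imwrite("pics/b2.png",cv2.resize(c,None,fx=2,fy=2,interpolation=2))
E
```

```text
(no output)
```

View pics/b1.png

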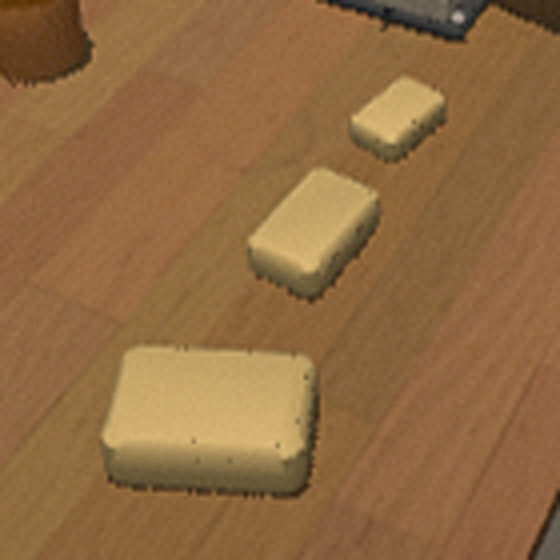

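View pics/b2.png

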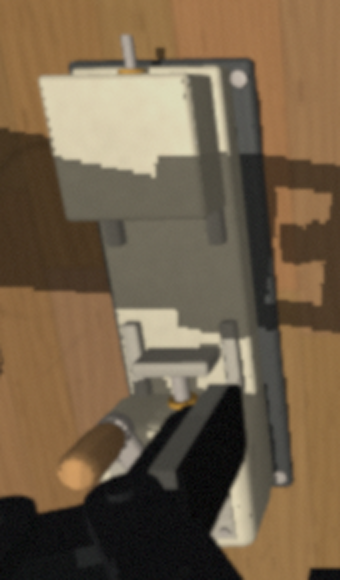

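Run:
```python
from h import *
o=np.array([220,230])
for name,c in dict(small=[(405,75),(445,93),(393,142),(352,122)],mid=[(320,168),(380,198),(312,270),(250,240)],big=[(128,346),(312,356),(300,458),(105,440)]).items():
    z=dict(small=.018,mid=.024,big=.03)[name]
    w=p2w("scene",np.array(c)/4+o,z)[:,:2]; print(name,w.tolist(),np.linalg.norm(np.roll(w,-1,0)-w,axis=1),w.mean(0))
w=p2w("wrist",[(145,91.5),(237,90),(256,302)],0.006)[:,:2];print(w, np.linalg.norm(w[1]-w[0]),np.linalg.norm(w[2]-w[1]),w[1]-w[2])
w=p2w("wrist",[(130,97.5),(205,97.5),(213,170),(143.5,169.5)],0.069)[:,:2];print(w, np.linalg.norm(np.roll(w,-1,0)-w,axis=1))
```

```text
small [[0.47711010269013243, 0.15572287831526133], [0.4479273851132908, 0.1598190452398084], [0.4567464689541857, 0.21266661921062213], [0.48620979715975576, 0.208261996340675]] [0.0295 0.0536 0.0298 0.0533] [0.467  0.1841]
mid [[0.4811166947656351, 0.2560994577826473], [0.4400910541340398, 0.2617285583008824], [0.4480373620553031, 0.3240911577445471], [0.4879350131996376, 0.32068295376453526]] [0.0414 0.0629 0.04   0.0649] [0.4643 0.2907]
big [[0.5016312433536775, 0.411841928104258], [0.4183032694801012, 0.3765725678637872], [0.3952106936105473, 0.4286827715810995], [0.47978738005905774, 0.4606952931872711]] [0.0905 0.057  0.0904 0.0535] [0.4487 0.4194]
[[ 0.4714  0.0942]
 [ 0.5806  0.0957]
 [ 0.584  -0.2015]] 0.10920383182536793 0.29721915871504306 [-0.0034  0.2972]
[[0.4906 0.086 ]
 [0.5647 0.0859]
 [0.5646 0.0131]
 [0.4908 0.0137]] [0.0741 0.0728 0.0739 0.0723]
```

Emit:
move_arm:
  commands: [0.15,0.95,-0.7,0,0.15,0.95,-0.7,0,0.15,0.95,-0.7,0,0.15,0.95,-0.7,0,0.15,0.95,-0.7,0,0.15,0.95,-0.7,0,0.15,0.95,-0.7,0,0.15,0.95,-0.7,0,0.15,0.95,-0.7,0,0.15,0.95,-0.7,0,0.15,0.95,-0.7,0,0.15,0.95,-0.7,0,0,0,0,0,0,0,0,0]

```text
time: 1.9
eef_pos: [0.4652, 0.2847, 0.2003]
tcp_rot: [-0.0, 0.707, -0.0, 0.707]
contact_force: [-0.7, -0.1, -0.1]
opening: 1.002
```

Run:
```python
from h import *
s=ctrl.get_state(); im=ctrl.read_camera("wrist"); cv2.imwrite("pics/c.png",im[:,:,::-1]); 
import pickle; pickle.dump(s,open("c.pkl","wb")); print(s["eef_pos"],s["tcp_rot"],s["time"])
```

```text
[0.4652 0.2847 0.2003] [-0.0002  0.707  -0.0001  0.7072] 1.9
```

View pics/c.png

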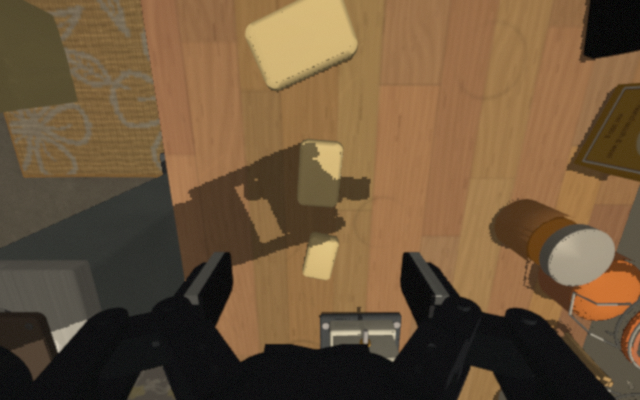

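Run:
```python
from h import *
im=cv2.imread("pics/c.png"); g=cv2.convertScaleAbs(im,alpha=1.6,beta=10)
c=g[120:300,270:380]; cv2.imwrite("pics/c1.png",cv2.resize(c,None,fx=5,fy=5,interpolation=2)[:600])
```

```text
(no output)
```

View pics/c1.png

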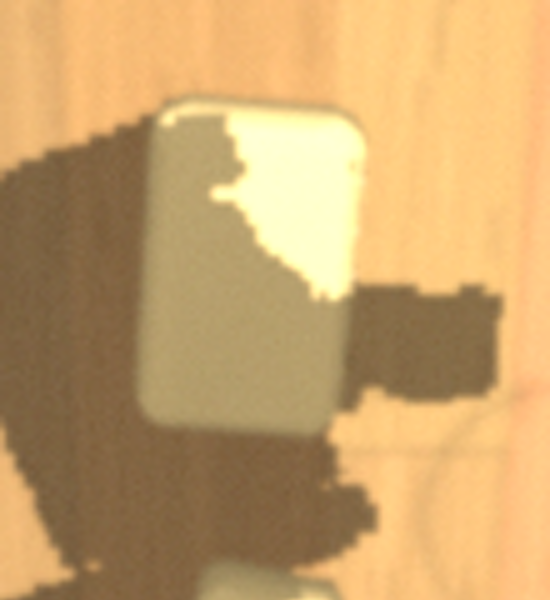

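Run:
```python
from h import *
import pickle; s=pickle.load(open("c.pkl","rb"))
o=np.array([270,120]); f=lambda p,z:p2w("wrist",(np.array(p)+.5)/5+o-.5,z,s)[:,:2]
for z in (.012,.02):
    L=f([(154,130),(138,400)],z);Rr=f([(364,150),(332,420)],z);T=f([(180,97),(350,108)],z);B=f([(155,427),(315,436)],z)
    for n,e in zip("LRTB",(L,Rr,T,B)): d=e[1]-e[0]; print(z,n,e.tolist(),np.degrees(np.arctan2(d[1],d[0])))
    print((L.mean(0)+Rr.mean(0))/2,(T.mean(0)+B.mean(0))/2,np.linalg.norm(Rr.mean(0)-L.mean(0)),np.linalg.norm(T.mean(0)-B.mean(0)))
```

```text
0.012 L [[0.4483277207892005, 0.32162569032208893], [0.4436149260448308, 0.2603095440249039]] -94.39514575570486
0.012 R [[0.49377037659412093, 0.3173009954371993], [0.48809137942878816, 0.2554584794555492]] -95.24675526933177
0.012 T [[0.4540220148512386, 0.3286459304991766], [0.49051931834592477, 0.3262982582972102]] -3.6804540221547537
0.012 B [[0.4473931705390195, 0.2537704890137953], [0.4842507822385025, 0.25156085112456594]] -3.4308131210765715
[0.4685 0.2887] [0.469  0.2901] 0.04519303253512499 0.07508386462026682
0.02 L [[0.44876358863218907, 0.32269176496927243], [0.444169988373091, 0.2629264068759376]] -94.39514575570489
0.02 R [[0.4930569234371834, 0.3184764488731317], [0.48752155763725, 0.25819803386769]] -95.24675526933181
0.02 T [[0.45431386444464794, 0.3295344514951235], [0.48988808990606086, 0.3272461558616008]] -3.6804540221547266
0.02 B [[0.447852674725637, 0.25655273553598157], [0.4837780955928942, 0.2543989830958603]] -3.4308131210766653
[0.4684 0.2906] [0.469  0.2919] 0.044050024926460124 0.07318486772329547
```

Emit:
move_arm:
  commands: [0,0.23,0.14,0,0,0,0,0.86,0.9,0,0,0,0.9,0,0,0,0.9,0,0,0,0.9,0,0,0,0.9,0,0,0,0.9,0,0,0,0.9,0,0,0,0.9,0,0,0,0,0,0,0]

```text
time: 3.32
eef_pos: [0.4676, 0.2899, 0.0185]
tcp_rot: [0.026, 0.708, -0.027, 0.705]
contact_force: [-0.5, 0.0, 1.3]
opening: 1.0
```

Emit:
move_arm:
  commands: [0,0,0,0,0,0,0,0,0,0,0,0,0,0,0,0,0,0,0,0,0,0,0,0]
  jaw: 30
  force: 35

```text
time: 4.08
eef_pos: [0.4698, 0.2912, 0.0219]
tcp_rot: [0.027, 0.706, -0.026, 0.708]
contact_force: [0.1, -0.8, 6.9]
opening: 0.526
```

Emit:
move_arm:
  commands: [-0.6,0,0,0,-1,0,0,0,-1,0,0,0,-1,0,0,0,-1,0,0,-0.86,-1,-0.7,0.15,0,-1,-1,0.15,0,0,-1,0.15,0,0,-1,0.15,0,0,-1,0.15,0,0,-1,0.15,0,0,-1,0.15,0,0,-1,0.15,0,0,-1,0.15,0,0,-1,0.15,0,0,-1,0.15,0,0,-1,0.15,0,0,-1,0.15,0,0,-1,0.15,0,0,0,0,0]

```text
time: 6.58
eef_pos: [0.5207, -0.0527, 0.1854]
tcp_rot: [0.001, 0.707, -0.001, 0.707]
contact_force: [-1.4, 0.0, -1.4]
opening: 0.527
```

```bash
cat > shot.py <<'E'
from h import *
import sys,pickle
n=sys.argv[1]; s=ctrl.get_state(); im=ctrl.read_camera("wrist"); cv2.imwrite(f"pics/{n}.png",im[:,:,::-1]); 
pickle.dump(s,open(n+".pkl","wb")); print(s["eef_pos"],s["tcp_rot"],s["time"],s["opening"])
E
python3 shot.py d
```

```text
[ 0.5207 -0.0527  0.1854] [ 0.0009  0.7073 -0.0008  0.7069] 6.575 0.5266195798344064
```

View pics/d.png

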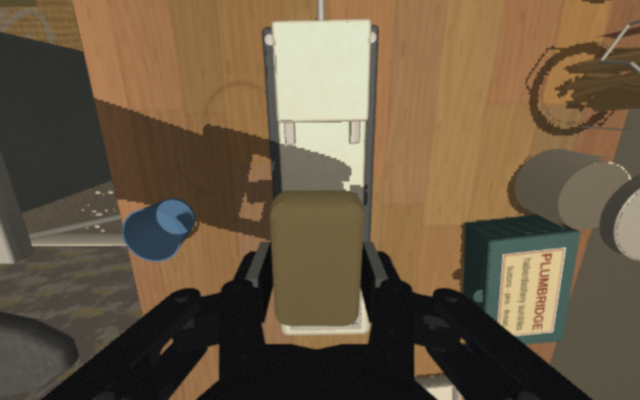

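Run:
```python
from h import *
im=cv2.imread("pics/d.png"); g=cv2.convertScaleAbs(im,alpha=1.2,beta=10)
c=g[0:200,245:395]; cv2.imwrite("pics/d1.png",cv2.resize(c,None,fx=3,fy=3,interpolation=2))
c=cv2.convertScaleAbs(im,alpha=2.2,beta=30)[180:340,245:395]; cv2.imwrite("pics/d2.png",cv2.resize(c,None,fx=3,fy=3,interpolation=2))
```

```text
(no output)
```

View pics/d1.png

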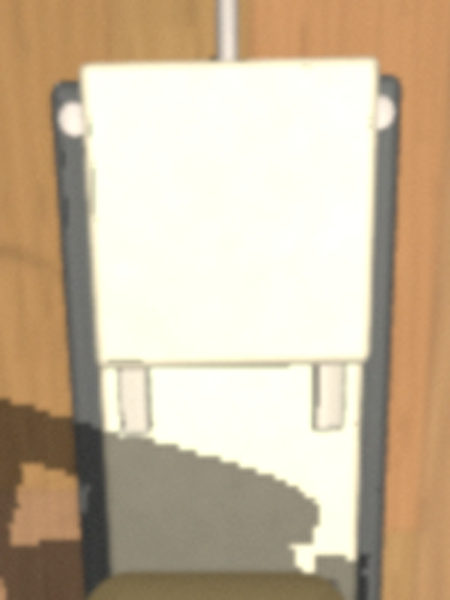

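View pics/d2.png

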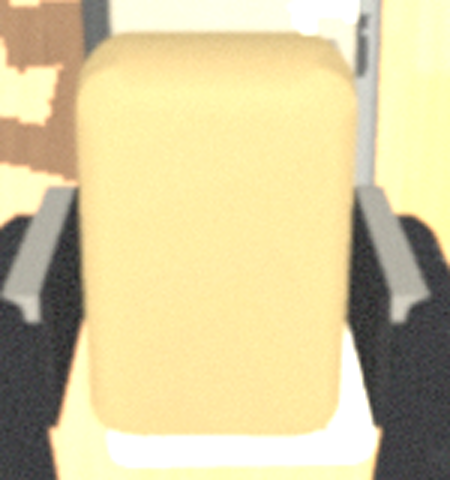

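Run:
```python
from h import *
import pickle; s=pickle.load(open("d.pkl","rb"))
o=np.array([245,0]); f=lambda p,z,o=o:p2w("wrist",(np.array(p)+.5)/3+o-.5,z,s)[:,:2]
h=f([(82,64),(378,60),(367,358),(98,363)],.069);print("hood",h,h.mean(0),np.linalg.norm(np.roll(h,-1,0)-h,axis=1), np.degrees(np.arctan2((h[1]-h[0])[1],(h[1]-h[0])[0])),np.degrees(np.arctan2((h[2]-h[3])[1],(h[2]-h[3])[0])),np.degrees(np.arctan2(*(h[0]-h[3])[::1])),np.degrees(np.arctan2(*(h[1]-h[2]))))
r=f([(149,375),(151,425),(313,375),(313,425)],.038);print("rails",r, r[2:]-r[:2],r.mean(0)[0])
print("rail end",f([(135,433),(328,430)],.038))
fl=f([(107,400),(108,560)],.030);print(fl); fr=f([(364,400),(358,540)],.030);print(fr)
fp=f([(55,85),(398,78),(87,540),(382,540)],.006);print("foot",fp)
z=s["eef_pos"][2]
o2=np.array([245,180])
for dz in (-.012,0.0):
    b=f([(80,110),(90,390),(356,110),(341,390)],z+dz,o2);print("bar",b,b.mean(0)-s["eef_pos"][:2],b[2:]-b[:2])
    b=f([(215,32),(215,432)],z+dz,o2);print(b,b.mean(0)-s["eef_pos"][:2])
```

```text
hood [[0.4886 0.0852]
 [0.5614 0.0858]
 [0.5622 0.0151]
 [0.4894 0.014 ]] [0.5254 0.05  ] [0.0728 0.0707 0.0728 0.0712] 0.48381403816966956 0.8541789479712726 -0.6503164283823769 -0.6912610647718226
rails [[ 0.5008  0.0089]
 [ 0.5011 -0.0063]
 [ 0.5511  0.0087]
 [ 0.5516 -0.0064]] [[ 0.0503 -0.0002]
 [ 0.0505 -0.0002]] 0.5261428408535131
rail end [[ 0.496  -0.0088]
 [ 0.5563 -0.008 ]]
[[ 0.4867  0.0007]
 [ 0.4848 -0.0521]]
[[ 0.5684  0.0004]
 [ 0.5687 -0.0454]]
foot [[ 0.4715  0.0947]
 [ 0.5782  0.0962]
 [ 0.4744 -0.0512]
 [ 0.5814 -0.0515]]
bar [[ 0.4978 -0.0285]
 [ 0.4969 -0.0862]
 [ 0.5453 -0.0286]
 [ 0.5451 -0.0863]] [ 0.0006 -0.0047] [[ 0.0475 -0.0001]
 [ 0.0482 -0.0001]]
[[ 0.5211 -0.0146]
 [ 0.5209 -0.0961]] [ 0.0003 -0.0026]
bar [[ 0.4999 -0.0238]
 [ 0.499  -0.0766]
 [ 0.5432 -0.0239]
 [ 0.5431 -0.0766]] [0.0006 0.0025] [[ 0.0434 -0.0001]
 [ 0.0441 -0.0001]]
[[ 0.5211 -0.0111]
 [ 0.5209 -0.0856]] [0.0003 0.0044]
```

Emit:
move_arm:
  commands: [0,0.41,0.11,-0.2,0,0.42,0.12,0,0.7,0,0,0,0.7,0,0,0,0.7,0,0,0,0.7,0,0,0,0.7,0,0,0,0.5,0,0,0,0.3,0,0,0,0,0,0,0]

```text
time: 7.88
eef_pos: [0.5263, -0.0309, 0.0773]
tcp_rot: [-0.006, 0.707, 0.006, 0.707]
contact_force: [-0.5, 0.1, -1.5]
opening: 0.525
```

```bash
python3 shot.py e
```

```text
[ 0.5263 -0.0309  0.0773] [-0.0061  0.7074  0.0062  0.7068] 7.875 0.52459158368425
```

View pics/e.png

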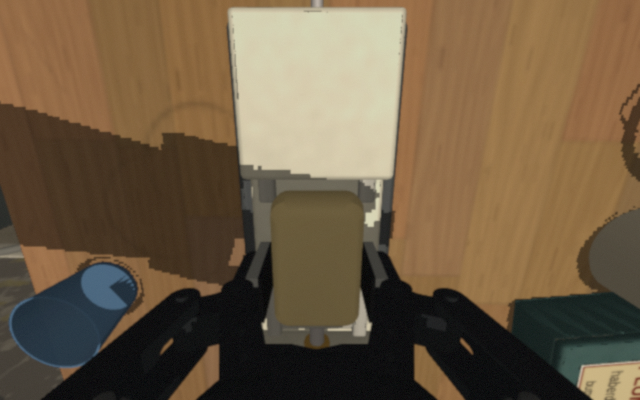

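Run:
```python
from h import *
im=cv2.imread("pics/e.png"); 
c=cv2.convertScaleAbs(im,alpha=1.8,beta=20)[150:350,235:405]; cv2.imwrite("pics/e1.png",cv2.resize(c,None,fx=3,fy=3,interpolation=2))
```

```text
(no output)
```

View pics/e1.png

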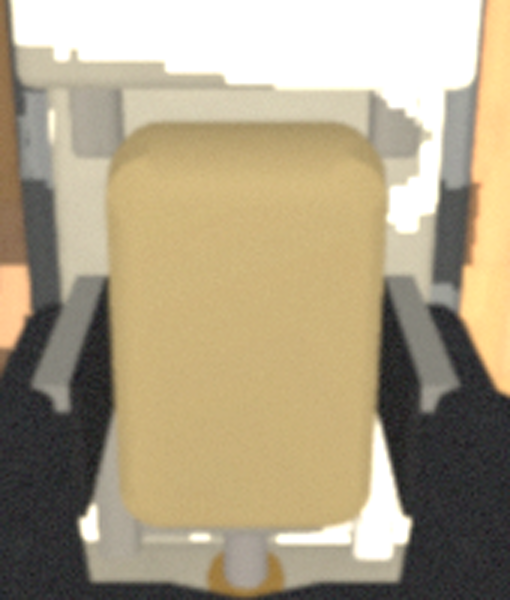

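Emit:
move_arm:
  commands: [0.4,0,0,0,0.35,0,0,0,0.15,0,0,0,0.05,0,0,0,0,0,0,0]

```text
time: 8.55
eef_pos: [0.5267, -0.0309, 0.0541]
tcp_rot: [-0.006, 0.707, 0.006, 0.707]
contact_force: [0.6, 0.4, -1.2]
opening: 0.525
```

Emit:
move_arm:
  commands: [0.05,0,0,0,0.05,0,0,0,0,0,0,0]

```text
time: 8.93
eef_pos: [0.5268, -0.031, 0.0519]
tcp_rot: [-0.006, 0.707, 0.006, 0.707]
contact_force: [-0.8, 0.6, 2.1]
opening: 0.526
```

Emit:
move_arm:
  commands: [0,0,0,0,0,0,0,0,0,0,0,0,0,0,0,0,-0.5,0,0,0,-1,0,0,0,-1,0,0,0,-1,0,0,0,-1,-0.5,0,0,-1,-1,0,0,-0.5,-1,0,0,0,0,0,0]
  jaw: 85

```text
time: 10.42
eef_pos: [0.5286, -0.0949, 0.2041]
tcp_rot: [-0.006, 0.706, 0.005, 0.709]
contact_force: [0.2, 0.1, -0.8]
opening: 0.997
```

```bash
python3 shot.py f
python3 - <<'E'
from h import *
im=cv2.imread("pics/f.png")
c=cv2.convertScaleAbs(im,alpha=1.3,beta=20)[0:400,200:440]; cv2.imwrite("pics/f1.png",cv2.resize(c,None,fx=1.5,fy=1.5,interpolation=2))
E
```

```text
[ 0.5286 -0.0949  0.2041] [-0.0059  0.7056  0.0048  0.7085] 10.425 0.9972221037204276
```

View pics/f1.png

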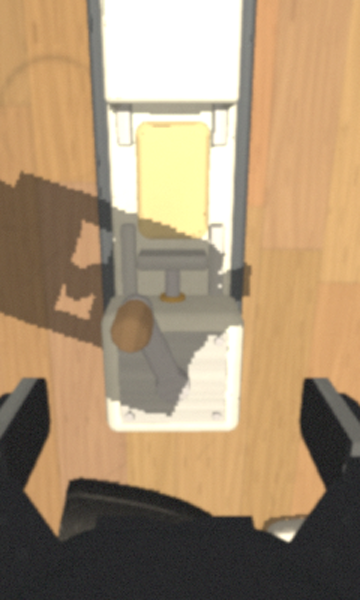

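Run:
```python
from h import *
im=cv2.imread("pics/f.png")
c=cv2.convertScaleAbs(im,alpha=2.2,beta=30)[180:300,260:370]; cv2.imwrite("pics/f2.png",cv2.resize(c,None,fx=5,fy=5,interpolation=2))
import pickle; s=pickle.load(open("f.pkl","rb"))
f=lambda p,z:p2w("wrist",np.array(p)/1.5+[200,0],z,s)[:,:2]
print("bar ends top",f([(173,124),(173,236)],.050), "hood front",f([(108,104),(240,104)],.069))
print("rails",f([(131,135),(213,135)],.038),"barside",f([(139,180),(208,180)],.045))
print("gearbox",f([(107,425),(238,425)],.079))
```

```text
bar ends top [[ 0.5272  0.0028]
 [ 0.5281 -0.065 ]] hood front [[0.4911 0.0113]
 [0.5642 0.0124]]
rails [[ 0.5007 -0.0033]
 [ 0.5526 -0.0025]] barside [[ 0.506  -0.0304]
 [ 0.5499 -0.0297]]
gearbox [[ 0.4854 -0.1882]
 [ 0.5735 -0.1872]]
```

View pics/f2.png

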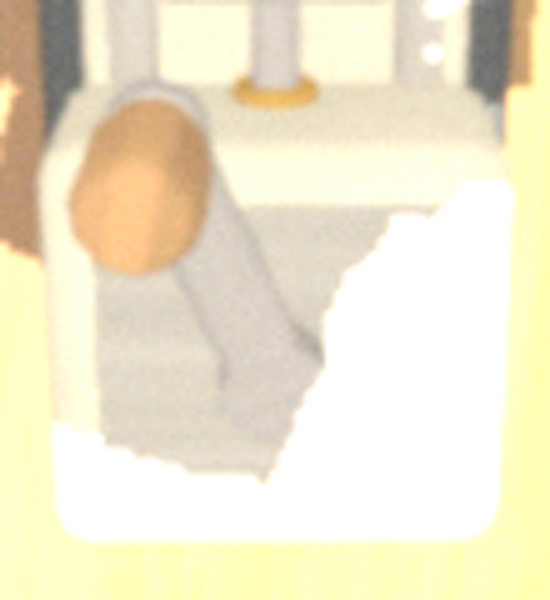

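Run:
```python
from h import *
import pickle; s=pickle.load(open("f.pkl","rb"))
k=p2w("wrist",[(287.4,220.8)],.127,s)[0];print(k)
yaw=.015;c=np.array([.5266,-.0327])+[.120*np.sin(yaw),-.120*np.cos(yaw)];print("axis",c)
d=k[:2]-c;print(np.linalg.norm(d)); a=np.arctan2(d[1],d[0])-yaw; print("theta",(np.pi-a)%(2*np.pi))
```

```text
[ 0.5073 -0.1002  0.127 ]
axis [ 0.5284 -0.1527]
0.05652342234646002
theta 1.2040891397763407
```

Emit:
move_arm:
  commands: [0.4,0.9,0,0,0.7,0.9,0,0,0.7,0.9,0,0,0.7,0.9,0,0,0.7,1,0,0,0,0,0,0,0,0,0,0]

```text
time: 11.35
eef_pos: [0.5256, 0.0218, 0.1217]
tcp_rot: [-0.007, 0.707, 0.006, 0.707]
contact_force: [0.2, -0.2, 0.8]
opening: 1.0
```

```bash
python3 shot.py g
python3 - <<'E'
from h import *
im=cv2.imread("pics/g.png")
c=im[30:180,240:400]; cv2.imwrite("pics/g1.png",cv2.resize(c,None,fx=4,fy=4,interpolation=2))
E
```

```text
[0.5256 0.0218 0.1217] [-0.0065  0.7071  0.0064  0.7071] 11.35 0.9996005883955684
```

View pics/g1.png

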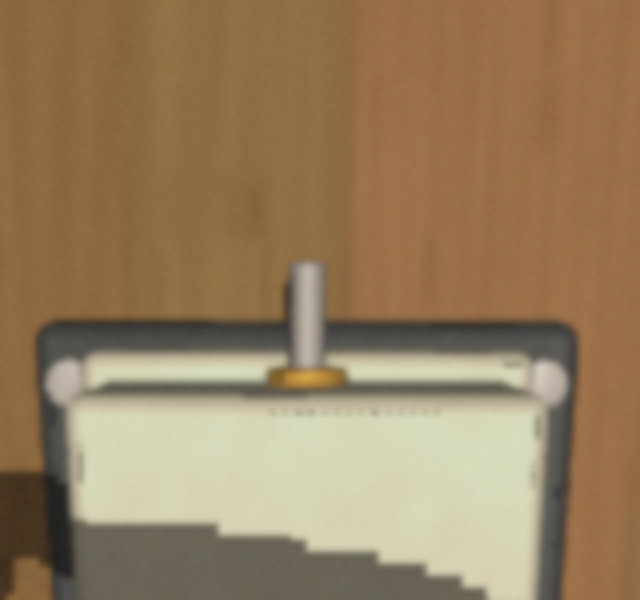

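Emit:
move_arm:
  commands: [-0.9,0,0,0,-1,-0.5,0,0,-0.5,-0.9,-0.19,0,0,-0.9,-0.2,0,0,-0.9,-0.2,0,0,-0.9,-0.2,0,0,-0.8,0,0,0.5,0,0,0,0,0,0,0]

```text
time: 12.52
eef_pos: [0.5071, -0.1007, 0.1674]
tcp_rot: [-0.005, 0.708, 0.007, 0.706]
contact_force: [-1.1, -0.1, -0.2]
opening: 0.998
```

```bash
python3 shot.py i;python3 -c "from plant import ctrl;print(ctrl.tip_extent)"
```

```text
[ 0.5071 -0.1007  0.1674] [-0.0054  0.7081  0.0066  0.706 ] 12.525 0.9978700022152689
0.014
```

View pics/i.png

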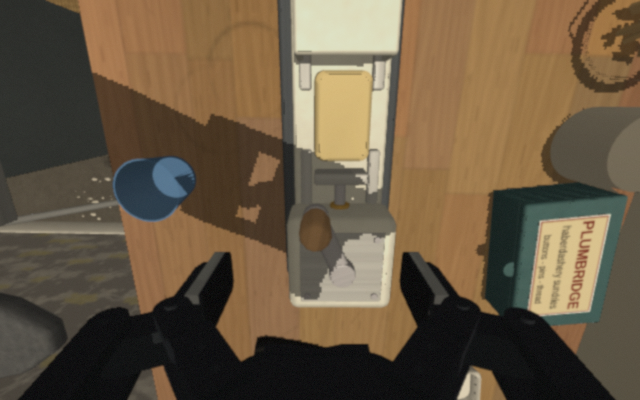

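Emit:
move_arm:
  commands: [0.6,0,0,0,0.7,0,0,0,0.5,0,0,0,0,0,0,0]

```text
time: 13.08
eef_pos: [0.5069, -0.1007, 0.1221]
tcp_rot: [-0.006, 0.708, 0.007, 0.706]
contact_force: [0.3, -0.5, -0.1]
opening: 0.996
```

```bash
python3 shot.py j
```

```text
[ 0.5069 -0.1007  0.1221] [-0.0057  0.7083  0.0068  0.7058] 13.075 0.9960374574124375
```

View pics/j.png

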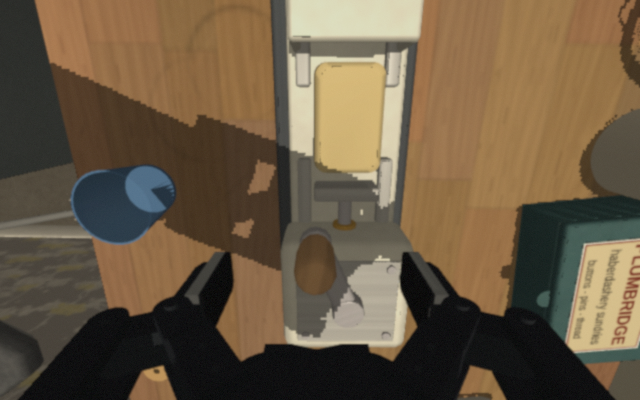

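Emit:
move_arm:
  commands: [0,0,0,0,0,0,0,0,0,0,0,0,0,0,0,0,0,0,0,0,0,0,0,0,0,0,0,0]
  jaw: 8
  force: 80

```text
time: 14.0
eef_pos: [0.5076, -0.1013, 0.1249]
tcp_rot: [-0.006, 0.708, 0.006, 0.706]
contact_force: [-4.5, -0.5, 5.5]
opening: 0.216
```

```bash
cat > path.py <<'E'
import numpy as np,sys
a=float(sys.argv[1]);n=int(sys.argv[2]);st=float(sys.argv[3])
th=a+st*np.arange(n+1); y=55*np.sin(th)/25; z=-55*np.cos(th)/25
Y=np.round(y,2)-0;Z=np.round(z,2)
print(", ".join("0, %.2f, %.2f, 0"%(round(Y[i+1]-Y[i],2),round(Z[i+1]-Z[i],2)) for i in range(n)), "end",th[-1])
E
cat > th.py <<'E'
from h import *
s=ctrl.get_state();c=np.array([.5284,-.1527]);d=s["eef_pos"][:2]-c
a=np.arctan2(d[1],d[0])-.015;t=(np.pi-a)%(2*np.pi)
r=np.array([np.sin(t),np.cos(t)]) # tangent in mill frame
f=s["contact_force"];print("t",s["time"],"pos",s["eef_pos"],"r",np.linalg.norm(d),"theta mod",t,"F",f,"Ftan",f[0]*r[0]+f[1]*r[1],"op",s["opening"],R.from_quat(s["tcp_rot"]).as_matrix()[:,1])
E
python3 th.py; python3 path.py 1.204 1 .1; python3 path.py 1.304 19 .16
```

```text
t 14.0 pos [ 0.5076 -0.1013  0.1249] r 0.05547702732457005 theta mod 1.200813990555538 F [-4.5165 -0.4629  5.469 ] Ftan -4.3782747890724405 op 0.2163573610066357 [-0.0178  0.9998  0.0001]
0, 0.07, 0.21, 0 end 1.304
0, 0.07, 0.35, 0, 0, 0.01, 0.35, 0, 0, -0.05, 0.35, 0, 0, -0.10, 0.33, 0, 0, -0.16, 0.32, 0, 0, -0.20, 0.29, 0, 0, -0.24, 0.25, 0, 0, -0.29, 0.21, 0, 0, -0.31, 0.16, 0, 0, -0.33, 0.11, 0, 0, -0.35, 0.05, 0, 0, -0.35, 0.00, 0, 0, -0.35, -0.05, 0, 0, -0.33, -0.12, 0, 0, -0.31, -0.16, 0, 0, -0.28, -0.21, 0, 0, -0.25, -0.25, 0, 0, -0.20, -0.29, 0, 0, -0.15, -0.32, 0 end 4.344
```

Emit:
move_arm:
  commands: [-0.1,0.07,0.21,0,0,0.07,0.35,0,0,0.01,0.35,0,0,-0.05,0.35,0,0,-0.1,0.33,0]

```text
time: 14.62
eef_pos: [0.5452, -0.0996, 0.125]
tcp_rot: [-0.005, 0.71, 0.007, 0.704]
contact_force: [-6.1, 1.1, 1.2]
opening: 0.214
```

```bash
python3 th.py
```

```text
t 14.625 pos [ 0.5452 -0.0996  0.125 ] r 0.0556634875439474 theta mod 1.8918577735247988 F [-6.1271  1.0759  1.2416] Ftan -6.153558899091739 op 0.21412502717163703 [-0.0176  0.9998  0.0029]
```

Emit:
move_arm:
  commands: [0,-0.16,0.32,0,0,-0.2,0.29,0,0,-0.24,0.25,0,0,-0.29,0.21,0,0,-0.31,0.16,0]

```text
time: 15.25
eef_pos: [0.5769, -0.126, 0.1249]
tcp_rot: [-0.003, 0.709, 0.009, 0.705]
contact_force: [-2.8, 12.8, 1.1]
opening: 0.218
```

```bash
python3 th.py
```

```text
t 15.25 pos [ 0.5769 -0.126   0.1249] r 0.05534865609531526 theta mod 2.653492013244503 F [-2.7634 12.8148  1.0515] Ftan -12.61427052262778 op 0.21819716111152646 [-0.0168  0.9998  0.0092]
```

Emit:
move_arm:
  commands: [0,-0.33,0.11,0,0,-0.35,0.05,0,0,-0.35,0,0,0,-0.35,-0.05,0,0,-0.33,-0.12,0,0,-0.31,-0.16,0,0,-0.28,-0.21,0,0,-0.25,-0.25,0,0,-0.2,-0.29,0,0,-0.15,-0.32,0]

```text
time: 16.5
eef_pos: [0.5496, -0.2029, 0.1253]
tcp_rot: [-0.005, 0.706, 0.006, 0.708]
contact_force: [6.2, 2.5, -9.0]
opening: 0.218
```

```bash
python3 th.py; python3 path.py 4.344 20 .16
```

```text
t 16.5 pos [ 0.5496 -0.2029  0.1253] r 0.054492017206150885 theta mod 4.328766649481719 F [ 6.2374  2.4916 -9.017 ] Ftan -6.716596962757281 op 0.2178543284825675 [-0.016   0.9999  0.0016]
0, -0.10, -0.33, 0, 0, -0.05, -0.35, 0, 0, 0.01, -0.36, 0, 0, 0.07, -0.34, 0, 0, 0.12, -0.33, 0, 0, 0.17, -0.31, 0, 0, 0.22, -0.27, 0, 0, 0.26, -0.24, 0, 0, 0.30, -0.19, 0, 0, 0.32, -0.14, 0, 0, 0.34, -0.09, 0, 0, 0.35, -0.04, 0, 0, 0.35, 0.02, 0, 0, 0.34, 0.08, 0, 0, 0.33, 0.13, 0, 0, 0.30, 0.18, 0, 0, 0.27, 0.23, 0, 0, 0.23, 0.26, 0, 0, 0.18, 0.30, 0, 0, 0.14, 0.33, 0 end 7.5440000000000005
```

Emit:
move_arm:
  commands: [0.04,-0.1,-0.33,0,0.04,-0.05,-0.35,0,0,0.01,-0.36,0,0,0.07,-0.34,0,0,0.12,-0.33,0,0,0.17,-0.31,0,0,0.22,-0.27,0,0,0.26,-0.24,0,0,0.3,-0.19,0,0,0.32,-0.14,0]

```text
time: 17.75
eef_pos: [0.478, -0.1738, 0.1252]
tcp_rot: [-0.008, 0.706, 0.004, 0.708]
contact_force: [4.0, -5.8, -7.0]
opening: 0.217
```

```bash
python3 th.py
```

```text
t 17.75 pos [ 0.478  -0.1738  0.1252] r 0.05461483776295191 theta mod 5.9010842336072145 F [ 3.9576 -5.7627 -7.0411] Ftan -6.822747480211269 op 0.2169481481826083 [-0.0174  0.9998 -0.0059]
```

Emit:
move_arm:
  commands: [0.03,0.34,-0.09,0,0.03,0.35,-0.04,0,0,0.35,0.02,0,0,0.34,0.08,0,0,0.33,0.13,0,0,0.3,0.18,0,0,0.27,0.23,0,0,0.23,0.26,0,0,0.18,0.3,0,0,0.14,0.33,0]

```text
time: 19.0
eef_pos: [0.5096, -0.1005, 0.1248]
tcp_rot: [-0.006, 0.709, 0.006, 0.705]
contact_force: [-7.5, 0.3, 6.9]
opening: 0.216
```

```bash
python3 th.py; python3 path.py 7.544 18 .16
```

```text
t 19.0 pos [ 0.5096 -0.1005  0.1248] r 0.055442416952394075 theta mod 1.2404321687358948 F [-7.5463  0.3286  6.8835] Ftan -7.031613014698077 op 0.21625521101256867 [-0.0176  0.9998  0.0001]
0, 0.08, 0.34, 0, 0, 0.02, 0.35, 0, 0, -0.03, 0.35, 0, 0, -0.09, 0.34, 0, 0, -0.14, 0.33, 0, 0, -0.19, 0.29, 0, 0, -0.23, 0.26, 0, 0, -0.28, 0.22, 0, 0, -0.30, 0.18, 0, 0, -0.33, 0.12, 0, 0, -0.34, 0.07, 0, 0, -0.36, 0.02, 0, 0, -0.35, -0.04, 0, 0, -0.33, -0.10, 0, 0, -0.32, -0.15, 0, 0, -0.29, -0.20, 0, 0, -0.26, -0.24, 0, 0, -0.21, -0.28, 0 end 10.424
```

Emit:
move_arm:
  commands: [-0.05,0.08,0.34,0,-0.04,0.02,0.35,0,0,-0.03,0.35,0,0,-0.09,0.34,0,0,-0.14,0.33,0,0,-0.19,0.29,0,0,-0.23,0.26,0,0,-0.28,0.22,0,0,-0.3,0.18,0,0,-0.33,0.12,0,0,-0.34,0.07,0,0,-0.36,0.02,0,0,-0.35,-0.04,0,0,-0.33,-0.1,0]

```text
time: 20.75
eef_pos: [0.5805, -0.1701, 0.1252]
tcp_rot: [-0.005, 0.707, 0.007, 0.707]
contact_force: [1.9, 5.6, -4.1]
opening: 0.215
```

```bash
python3 th.py; python3 path.py 9.784 16 .12
```

```text
t 20.75 pos [ 0.5805 -0.1701  0.1252] r 0.05497020071581075 theta mod 3.478622447022796 F [ 1.917   5.6267 -4.1117] Ftan -5.944095321392876 op 0.21477359468278634 [-0.0164  0.9999  0.0028]
0, -0.24, -0.11, 0, 0, -0.23, -0.13, 0, 0, -0.21, -0.16, 0, 0, -0.19, -0.19, 0, 0, -0.16, -0.21, 0, 0, -0.14, -0.22, 0, 0, -0.11, -0.24, 0, 0, -0.08, -0.25, 0, 0, -0.05, -0.26, 0, 0, -0.02, -0.26, 0, 0, 0.01, -0.27, 0, 0, 0.05, -0.26, 0, 0, 0.07, -0.25, 0, 0, 0.11, -0.24, 0, 0, 0.13, -0.23, 0, 0, 0.16, -0.21, 0 end 11.704
```

Emit:
move_arm:
  commands: [0.03,-0.24,-0.11,0,0.02,-0.23,-0.13,0,0,-0.21,-0.16,0]

```text
time: 21.12
eef_pos: [0.5711, -0.1872, 0.125]
tcp_rot: [-0.005, 0.707, 0.007, 0.707]
contact_force: [1.9, 6.7, 0.2]
opening: 0.214
```

```bash
python3 th.py
```

```text
t 21.125 pos [ 0.5711 -0.1872  0.125 ] r 0.05489776333967385 theta mod 3.8366506878171642 F [1.9087 6.7102 0.2283] Ftan -6.375887496775975 op 0.21361293527488032 [-0.0164  0.9999  0.0026]
```

Emit:
move_arm:
  commands: [0,-0.19,-0.19,0,0,-0.16,-0.21,0]

```text
time: 21.38
eef_pos: [0.5616, -0.1962, 0.1251]
tcp_rot: [-0.005, 0.706, 0.007, 0.708]
contact_force: [2.9, 6.2, -1.0]
opening: 0.215
```

```bash
python3 th.py
```

```text
t 21.375 pos [ 0.5616 -0.1962  0.1251] r 0.054735317072813774 theta mod 4.076459079966163 F [ 2.918   6.2294 -0.9962] Ftan -6.047391810517203 op 0.215079010595264 [-0.0164  0.9999  0.002 ]
```

Emit:
move_arm:
  commands: [0,-0.14,-0.22,0,0,-0.11,-0.24,0]

```text
time: 21.62
eef_pos: [0.5504, -0.2027, 0.1251]
tcp_rot: [-0.005, 0.706, 0.006, 0.708]
contact_force: [3.9, 8.1, -2.1]
opening: 0.217
```

```bash
python3 th.py
```

```text
t 21.625 pos [ 0.5504 -0.2027  0.1251] r 0.054668914740728144 theta mod 4.312329513847956 F [ 3.8661  8.0999 -2.0775] Ftan -6.715507870125643 op 0.216830986698053 [-0.0163  0.9999  0.0018]
```

Emit:
move_arm:
  commands: [0,-0.08,-0.25,0,0,-0.05,-0.26,0]

```text
time: 21.88
eef_pos: [0.5381, -0.2065, 0.1251]
tcp_rot: [-0.005, 0.706, 0.006, 0.709]
contact_force: [5.5, 5.1, -3.2]
opening: 0.215
```

```bash
python3 th.py
```

```text
t 21.875 pos [ 0.5381 -0.2065  0.1251] r 0.05462044245014424 theta mod 4.549147530921511 F [ 5.5468  5.0937 -3.1879] Ftan -6.300853715350451 op 0.21544294021759802 [-0.0162  0.9999  0.001 ]
```

Emit:
move_arm:
  commands: [0,-0.02,-0.26,0,0,0.01,-0.27,0]

```text
time: 22.12
eef_pos: [0.5253, -0.2072, 0.1251]
tcp_rot: [-0.006, 0.705, 0.006, 0.709]
contact_force: [7.4, 5.4, -4.7]
opening: 0.218
```

```bash
python3 th.py
```

```text
t 22.125 pos [ 0.5253 -0.2072  0.1251] r 0.05461395629849528 theta mod 4.784662316969109 F [ 7.4264  5.4389 -4.6898] Ftan -7.014228615576865 op 0.21759766827699223 [-0.0159  0.9999  0.0001]
```

Emit:
move_arm:
  commands: [0,0.05,-0.26,0]

```text
time: 22.25
eef_pos: [0.5191, -0.2064, 0.1251]
tcp_rot: [-0.006, 0.705, 0.005, 0.71]
contact_force: [8.5, 4.5, -6.2]
opening: 0.213
```

```bash
python3 th.py
```

```text
t 22.25 pos [ 0.5191 -0.2064  0.1251] r 0.0545384438336988 theta mod 4.898002950119768 F [ 8.507   4.51   -6.1561] Ftan -7.528599409251668 op 0.2132036607058965 [-0.016   0.9999 -0.0011]
```

Emit:
move_arm:
  commands: [0,0.07,-0.25,0]

```text
time: 22.38
eef_pos: [0.5132, -0.2051, 0.1251]
tcp_rot: [-0.006, 0.704, 0.005, 0.71]
contact_force: [10.0, 2.8, -8.3]
opening: 0.21
```

```bash
python3 th.py
```

```text
t 22.375 pos [ 0.5132 -0.2051  0.1251] r 0.054550453734854676 theta mod 5.009229224780206 F [10.0272  2.8475 -8.3256] Ftan -8.755739672799647 op 0.21042343153652546 [-0.0159  0.9999 -0.002 ]
```

Emit:
move_arm:
  commands: [0.06,0,0,0,0,0,0,0]

```text
time: 22.62
eef_pos: [0.5129, -0.205, 0.1249]
tcp_rot: [-0.006, 0.705, 0.005, 0.709]
contact_force: [4.2, 3.7, 1.0]
opening: 0.215
```

```bash
python3 th.py
```

```text
t 22.625 pos [ 0.5129 -0.205   0.1249] r 0.054598979183232046 theta mod 5.015793807574509 F [4.192  3.7132 1.0365] Ftan -2.8911448148871486 op 0.21507335972657582 [-0.0163  0.9999 -0.0013]
```

Emit:
move_arm:
  commands: [0,0,0,0,0,0,0,0,0,0,0,0,-0.6,0,0,0,-1,0,0,0,-0.8,0.7,0,0,0,1,0.1,0,0,1,0.1,0,0,1,0.1,0,0,1,0.1,0,0,1,0.1,0,0,1,0.16,0,0.5,1,0,0,1,0.9,0,0,0.9,0.5,0,0,0,0,0,0,0,0,0,0]
  jaw: 85

```text
time: 24.75
eef_pos: [0.5243, 0.023, 0.1241]
tcp_rot: [-0.006, 0.706, 0.006, 0.708]
contact_force: [-0.2, -0.0, 0.5]
opening: 0.998
```

```bash
python3 shot.py k
python3 - <<'E'
from h import *
im=cv2.imread("pics/k.png")
c=im[30:180,240:400]; cv2.imwrite("pics/k1.png",cv2.resize(c,None,fx=4,fy=4,interpolation=2))
E
```

```text
[0.5243 0.023  0.1241] [-0.0064  0.7063  0.0059  0.7078] 24.75 0.9978287478087875
```

View pics/k1.png

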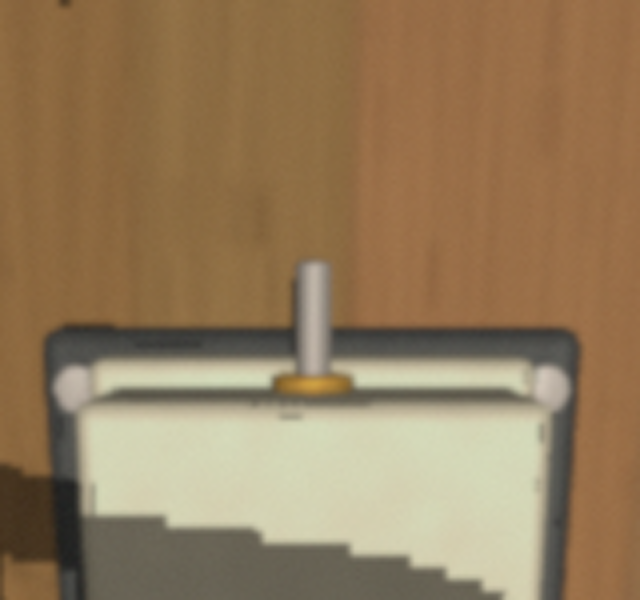

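Run:
```python
from h import *
import pickle
for n,cu in (("g",240+307/4),("k",240+314/4)):
    s=pickle.load(open(n+".pkl","rb"));im=cv2.imread(f"pics/{n}.png").astype(float)
    cu=cu-.4
    cols=np.arange(int(round(cu))-2,int(round(cu))+3)
    pr=im[:,cols,0].mean(1) # blue channel
    print(n,pr[88:136].round(0))
    # tip: half level crossing
    def cross(lo,hi,frac=.5):
        seg=pr[lo:hi]; a,b=seg[:3].mean(),seg[-3:].mean(); m=a+(b-a)*frac
        for i in range(lo,hi-1):
            if (pr[i]-m)*(pr[i+1]-m)<=0 and pr[i]!=pr[i+1]: return i+(m-pr[i])/(pr[i+1]-pr[i])
    t=cross(89,101); 
    b=cross(116,126) if n=="g" else cross(117,128)
    hood=im[:,[270,275,280,345,350],0].mean(1)
    for z in (.045,.05,.055):
        y=p2w("wrist",[(cu,t),(cu,b)],z,s)[:,1]; print(t,b,"z",z,y*1000,(y[0]-y[1])*1000)
```

```text
g [ 68.  68.  69.  69.  68.  69.  76. 104. 137. 150. 152. 152. 152. 152.
 153. 153. 152. 153. 153. 152. 153. 153. 153. 152. 152. 152. 153. 153.
 153. 153. 152. 152. 148. 127.  88.  70.  69.  65.  62.  71.  91. 119.
 144. 156. 156. 160. 180. 187.]
95.1869918699187 121.43097643097643 z 0.045 [106.7606  89.9001] 16.860452266749384
95.1869918699187 121.43097643097643 z 0.05 [106.6149  90.1662] 16.44870389770005
95.1869918699187 121.43097643097643 z 0.055 [106.4692  90.4323] 16.036955528650697
k [ 68.  68.  68.  68.  68.  68.  77. 107. 141. 152. 153. 153. 152. 153.
 153. 152. 153. 153. 153. 152. 152. 153. 153. 153. 153. 152. 152. 152.
 152. 152. 152. 151. 151. 152. 146. 124.  80.  66.  65.  62.  65.  77.
  89. 114. 144. 161. 171. 180.]
95.08921568627451 123.36111111111111 z 0.045 [108.108   89.7039] 18.404097547290082
95.08921568627451 123.36111111111111 z 0.05 [107.9627  90.003 ] 17.959697675923493
95.08921568627451 123.36111111111111 z 0.055 [107.8174  90.3021] 17.51529780455692
```

Emit:
move_arm:
  commands: [-0.9,0,0,0,-1,-0.5,0,0,-0.5,-0.9,0,0,0,-1,-0.16,0,0,-1,-0.1,0,0,-1,-0.1,0,0,-1,-0.1,0,0,-1,-0.1,0,0,-1,-0.1,0,0,-1,0,0,0,-0.7,0,0,0,0,0,0]

```text
time: 26.3
eef_pos: [0.511, -0.2056, 0.1834]
tcp_rot: [-0.006, 0.707, 0.005, 0.707]
contact_force: [-0.2, -0.2, -1.1]
opening: 0.995
```

```bash
python3 shot.py l
```

```text
[ 0.511  -0.2056  0.1834] [-0.0056  0.7067  0.0052  0.7075] 26.3 0.994953295798615
```

View pics/l.png

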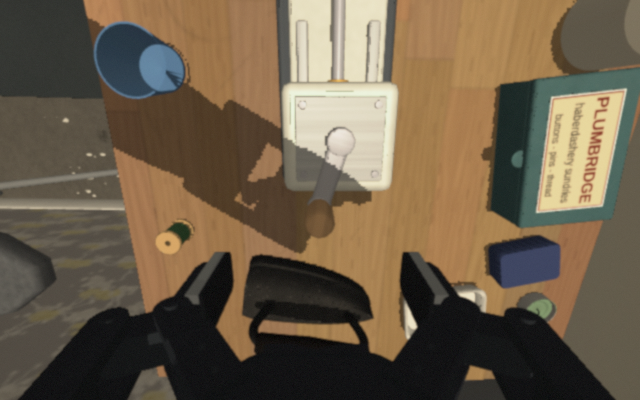

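Emit:
move_arm:
  commands: [0.6,0,0.08,0,0.9,0,0,0,0.8,0,0,0,0,0,0,0]

```text
time: 26.85
eef_pos: [0.5113, -0.2023, 0.1221]
tcp_rot: [-0.005, 0.709, 0.008, 0.705]
contact_force: [-1.2, 0.5, 0.9]
opening: 0.994
```

```bash
python3 th.py; python3 path.py 11.30 3 .05
```

```text
t 26.85 pos [ 0.5113 -0.2023  0.1221] r 0.05247633493703208 theta mod 5.060178713828564 F [-1.182   0.4811  0.9216] Ftan 1.2751718150514852 op 0.9940963595594007 [-0.0185  0.9998  0.0034]
0, 0.04, -0.10, 0, 0, 0.04, -0.11, 0, 0, 0.04, -0.10, 0 end 11.450000000000001
```

Emit:
move_arm:
  commands: [-0.08,-0.1,0.06,0,0,0,0,0]

```text
time: 27.1
eef_pos: [0.5154, -0.2071, 0.1285]
tcp_rot: [-0.007, 0.706, 0.006, 0.708]
contact_force: [0.2, 0.3, 0.2]
opening: 0.995
```

Emit:
move_arm:
  commands: [0,0,0,0,0,0,0,0,0,0,0,0,0,0,0,0,0,0,0,0,0,0,0,0,0,0,0,0]
  jaw: 8

```text
time: 27.98
eef_pos: [0.5142, -0.2068, 0.1275]
tcp_rot: [-0.006, 0.707, 0.006, 0.707]
contact_force: [-4.0, -0.3, 6.0]
opening: 0.216
```

```bash
python3 th.py
```

```text
t 27.975 pos [ 0.5142 -0.2068  0.1275] r 0.05589427536806076 theta mod 4.983719660487279 F [-4.0284 -0.3197  6.0063] Ftan 3.795368180529469 op 0.2162193652484412 [-0.0176  0.9998 -0.0002]
```

Emit:
move_arm:
  commands: [-0.04,0.04,-0.11,0,0,0.04,-0.11,0,0,0.03,-0.1,0,0,0,0,0]

```text
time: 28.48
eef_pos: [0.5087, -0.205, 0.1278]
tcp_rot: [-0.007, 0.704, 0.005, 0.71]
contact_force: [7.4, -1.8, -5.4]
opening: 0.208
```

```bash
python3 th.py
```

```text
t 28.475 pos [ 0.5087 -0.205   0.1278] r 0.05583942656748504 theta mod 5.087465234927812 F [ 7.3557 -1.8418 -5.3623] Ftan -7.519113079589841 op 0.2082804285214119 [-0.0165  0.9999 -0.0034]
```

Emit:
move_arm:
  commands: [0,0.02,-0.06,0,0.04,0,0,0,0,0,0,0]

```text
time: 28.85
eef_pos: [0.5076, -0.2045, 0.1277]
tcp_rot: [-0.007, 0.704, 0.005, 0.71]
contact_force: [6.7, -1.6, -2.3]
opening: 0.214
```

```bash
python3 th.py
```

```text
t 28.85 pos [ 0.5076 -0.2045  0.1277] r 0.05584162060316706 theta mod 5.109408412298564 F [ 6.7374 -1.589  -2.2873] Ftan -6.827766803662479 op 0.21395445545993613 [-0.0166  0.9999 -0.0033]
```

Emit:
move_arm:
  commands: [0,0,0,0,0,0,0,0,0,0,0,0,-0.6,0,0,0,-1,0,0,0,-0.8,0.7,0,0,0,1,0.1,0,0,1,0.1,0,0,1,0.1,0,0,1,0.1,0,0,1,0.15,0,0,1,0.2,0,0.5,1,0.1,0,1,0.9,0.1,0,1,0.5,0,0,0,0,0,0,0,0,0,0]
  jaw: 85

```text
time: 30.98
eef_pos: [0.5255, 0.0238, 0.1262]
tcp_rot: [-0.006, 0.706, 0.006, 0.708]
contact_force: [0.2, -0.5, 0.3]
opening: 0.998
```

```bash
python3 shot.py m
python3 - <<'E'
from h import *
im=cv2.imread("pics/m.png")
c=im[30:180,240:400]; cv2.imwrite("pics/m1.png",cv2.resize(c,None,fx=4,fy=4,interpolation=2))
E
```

```text
[0.5255 0.0238 0.1262] [-0.0064  0.7063  0.0059  0.7079] 30.975 0.997861321278469
```

View pics/m1.png

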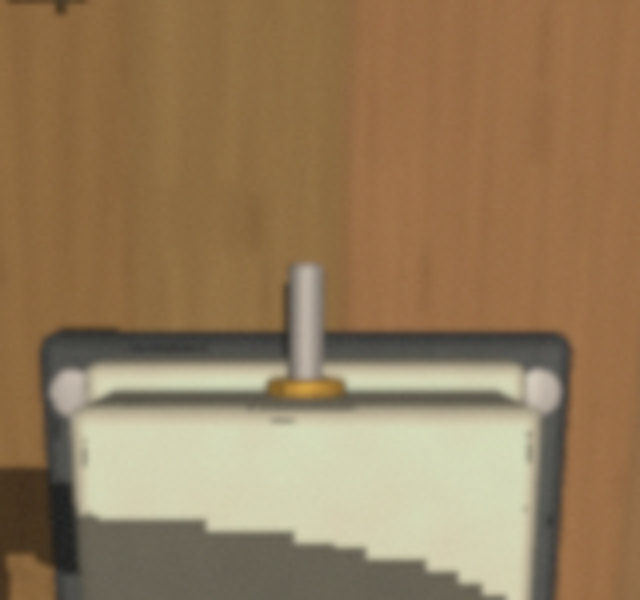

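Run:
```python
from h import *
import pickle
for n,cu in (("g",240+307/4),("k",240+314/4),("m",240+306/4)):
    s=pickle.load(open(n+".pkl","rb"));im=cv2.imread(f"pics/{n}.png").astype(float)
    cu-=.4; c0=int(round(cu)); pr=im[:,c0-2:c0+3,0].mean(1)
    f=lambda r,m,: next(i+(m-pr[i])/(pr[i+1]-pr[i]) for i in r if (pr[i]-m)*(pr[i+1]-m)<=0)
    t=f(range(88,104),110); b=f(range(110,132),110)
    y=p2w("wrist",[(cu,t),(cu,b)],.05,s)[:,1]*1000
    print(n,t,b,y,y[0]-y[1])
```

```text
g 95.17073170731707 121.43434343434343 [106.6248  90.164 ] 16.46078614748447
k 95.0764705882353 123.31981981981981 [107.9705  90.03  ] 17.940568184730324
m 95.6086956521739 124.30733944954129 [108.4722  90.0263] 18.445913701464676
```

Emit:
move_arm:
  commands: [-1,0,0,0,-1,0,0,0,-1,0,0,0,-1,-0.5,0,0,0,-1,0,0,0,-1,0,0,0,-1,0,0,0,0,0,0,0,0,0,0]

```text
time: 32.15
eef_pos: [0.5263, -0.0633, 0.2255]
tcp_rot: [-0.006, 0.707, 0.006, 0.708]
contact_force: [0.3, -0.1, 0.3]
opening: 0.994
```

```bash
python3 shot.py n; python3 -c "
from h import *
cv2.imwrite('pics/n_s.png',ctrl.read_camera('scene')[:,:,::-1])"
```

```text
[ 0.5263 -0.0633  0.2255] [-0.0059  0.7066  0.0059  0.7076] 32.15 0.9937614865162111
```

View pics/n.png

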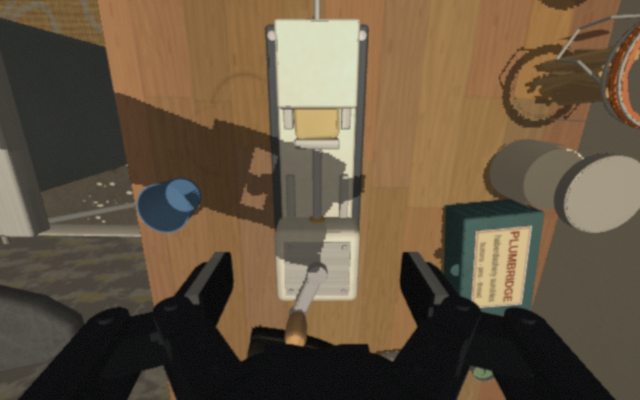

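View pics/n_s.png

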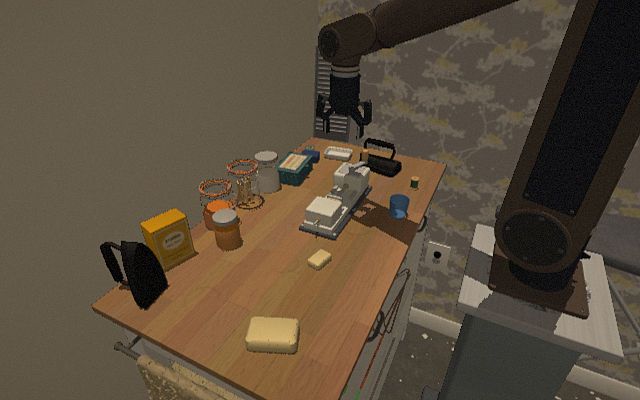

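The wrist view shows the bar straight under the hood with the pusher against it (about 317,125). The cup, spool, jars and the other bars stand where they were in the first pictures, and the gripper is open and clear of everything.

```bash
python3 -c "
from plant import ctrl
print(ctrl.sign_off())"
```

```text
the job is handed in; nothing more can be done
None
```

The mill is loaded and the job is handed in at about 32 s of the 72 s allowed. The sign-off gave no verdict.

- **Loading:** I picked the middle-sized bar, which measured about 45 x 74 mm. I laid it between the rails about 2 mm from `mill_bed` and let go.
- **Cranking:** I turned the crank clockwise by the knob from about 1.20 to 11.3 rad at 1 to 1.3 rad/s. I held it through both heavy spots. The force rose from about 6.3 N to 8.8 N from roughly 11 rad on, which showed the bar meeting the plate.
- **Final nudge:** I let go and checked the pin, which showed about 1.4 mm of plate travel. To sit nearer the middle of the snug range, I took hold again, turned about 0.1 rad more and released.
- **Last checks:** The pin had moved 1.85 to 1.98 mm from its untouched position, inside the 1 to 3.5 mm snug range. The bar is straight under the hood with the pusher against it. By eye, the cup, spool and glass jar stand where they were in the first pictures. The gripper is open and touching nothing.
- **Small disagreement:** Around the regrasp, the arm's position readings scattered by 1 to 3 mm. I therefore relied on the pin pictures rather than the arm's angle for the final setting.

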